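Read the air reservoir's pressure with the sprung gauge

TASK

Take the pencil pressure gauge out of its holder, press it upright down onto the valve on the air reservoir until its sprung sleeve is fully home and the rod has been pushed out at the top, and keep it pressed for a good second with a steady 14 to 22 N (more than 25 N harms the valve). Then hang the gauge back in its holder, upright and right down on its flange, with the rod still standing out at its reading, and leave the other things where they lie.

Things in the scene. Friction and masses are not known exactly. Their poses are not given: they have to be found in the camera images.
- gauge_grip (a point): centre of the gauge's round ribbed grip (25 mm diameter, reaching 20 mm above and below this point), to be taken from above. z axis = the gauge's axis, up. Right under the grip is a round flange 46 mm across, its top 20 mm and its underside 26 mm below this point. On top a white rod of 8 mm with a 12 mm knob, the knob's top 26.5 mm above this point at rest.
- gauge_foot (a point): centre of the sleeve's lower rim while the sleeve is fully out: the gauge's lowest end, 82 mm below gauge_grip on its axis (a point of the barrel, it does not follow the sleeve). The sleeve is sprung: it begins to slide up into the barrel at 3 N and is fully home (16 mm in, hard stop) at about 12 N.
- rod (a joint): how far the gauge's white rod stands out beyond its rest, m, 0 to 0.024; starts at 0. The valve's pin pushes it up out of the grip while the sleeve goes home. With the sleeve home it reads 6 to 16 mm, according to the reservoir's unseen pressure. Light friction keeps it where it was pushed.
- gauge: the whole gauge, about 0.2 kg, hanging upright in the holder at the start; origin at gauge_foot. Below its flange: steel barrel 29 mm diameter, 36 mm long, then the black rubber sleeve 22 mm diameter (bore 15 mm), showing 20 mm.
- tank: the air reservoir: grey horizontal cylinder 76 mm diameter, 170 mm long along its y axis, fixed on two feet; origin on the table under its middle, z up. In the middle of its top is a steel boss 38 mm diameter carrying the valve; the thinner, lower 16 mm plug 50 mm to -y is not the valve.
- boss_top (a point): centre of the boss's top, 100 mm above the table, on the valve's vertical axis. Above it stands the valve: a flat round seat 29 mm diameter where the sleeve lands, its face 16 to 46 mm above this point (not measured, varies), with an 8 mm pin 14 to 24 mm tall in its centre that enters the sleeve. The seat stays put up to 14 N, then sinks 1 mm per 4 N, at most 6 mm.
- holder: the gauge's fixed holder: a grey upright collar 56 mm diameter with a round 35 mm through bore, on a 100 mm square foot; origin on the table under the bore
- holder_rim (a point): centre of the mouth of the holder's bore, 75 mm above the table. The gauge hangs with its flange on this rim, gauge_grip then being 26 mm above this point.
- lens_cap: black plastic dome lens cap, 58 mm across, 28 mm high; bystander, leave alone
- pulley: steel drive pulley, 56 mm across, 32 mm high; bystander, leave alone
- coin_gauge: flat metal coin tester plate with three holes, 110 x 45 x 5 mm; bystander, leave alone
- fuse_holder: small fuse holder, green glass tube with metal ends, 64 x 22 x 22 mm; bystander, leave alone
- ribbon_spool: empty grey ribbon spool, 64 mm across, 48 mm high; bystander, leave alone
- screwdriver: screwdriver lying down; bystander, leave alone
- screw_tray: open steel tray, 120 x 90 x 35 mm; bystander, leave alone

How it is judged (in metres and radians):
On the way, in this order (a step that is already met when the one before it is completed fails the run):
1. the gauge is out of its holder, its foot above the holder's rim (z of gauge_foot in the frame of holder_rim above 0.005 m), for 0.1 s.
2. the gauge is pressed upright on the valve with 12.5 to 25 N, the rod pushed out at least 4 mm, for 0.8 s (horizontal distance between gauge_foot and boss_top below 0.006 m and angle between gauge_grip's own z axis and vertical below 0.15 rad and contact force between gauge and tank between 12.5 and 25 N and value of joint rod above 0.004 m), for 0.8 s.
At the end, for the whole second after the job is handed in: The gauge hangs upright in its holder (axis within 8 mm of the bore's centre, tilt under 0.12 rad, flange within 4 mm of the rim), at rest, its rod still out by more than 4 mm (horizontal distance between gauge_grip and holder_rim below 0.008 m and z of gauge_grip in the frame of holder_rim between 0.022 and 0.03 m and angle between gauge_grip's own z axis and vertical below 0.12 rad and value of joint rod above 0.004 m and linear speed of gauge below 0.02 m/s); the robot touches nothing.
It fails at once if the gauge is pressed on the valve or reservoir with more than 25 N (contact force between gauge and tank above 25 N).
It fails at once if a bystander is moved by more than 30 mm (distance of any of lens_cap, pulley, coin_gauge, fuse_holder, ribbon_spool, screwdriver, screw_tray from where it was at the start of the episode above 0.03 m).
It also fails if it takes over 72 s, if anything falls off the work surface, if the arm or the gripper's body presses on something with over 40 N, if the wrist force passes 120 N, or if a joint passes its speed limit or range.

ROBOT

A 7-joint arm with a two-finger parallel gripper is mounted at the origin on the work surface. World frame = base frame: x ahead of the robot, y to its left, z up, the work surface at z = 0. Lengths are in m, angles in degrees, forces in N, time in s.
With the tool pointing down it reaches from about 0.425 to 0.95 m from the base axis. Payload 16.7 kg.
Tool frame: the origin (TCP) lies between the finger pads; the fingertips stand 22 mm ahead of it and the grasp point (between the pads) lies 3 mm ahead of it; z points along the fingers, y is the line along which they close (so a half turn about z gives the same grasp; the last joint's range is limited). The gripper opens to 94 mm and grips with 3 to 60 N. Pads are 16 mm wide; open, the fingers measure 119 mm over their backs; the gripper's body (75 mm by 177 mm) begins 78 mm behind the grasp point.
Start: joints at [65.632, 24.414, 4.234, 92.017, -1.954, 63.644, -3.845], TCP at [0.184, -0.649, 0.227] pointing down, gripper open.
Joint ranges: [-163.25, 163.25], [-28.42, 122.38], [-70.27, 78.77], [12.13, 141.07], [-58.53, 238.53], [9.26, 117.41], [-156.51, 156.51]. Speed limits (degrees/s): [108.29, 108.29, 136.94, 136.94, 172.46, 172.46, 172.46].

INTERFACE

Orientations are given as a 3x3 rotation matrix whose columns are the frame's x, y, z axes.
In Python, from cell import ctrl gives the robot as it stands.
- The arm moves only by the shell command python3 -m jog 'ROWS'. ROWS is text: rows parted by semicolons, each of 7 numbers parted by spaces: the shift along the tool's x, y, z in units of 0.4 m (1.0 is 0.4 m), then the turn, a rotation vector about the tool's x, y, z in units of pi rad (1.0 is pi rad), then the gripper command: -1 is shut, 1 is fully open, values between are in proportion. A call has 1 to 5 rows; each row is the pose to reach, as a shift and turn from the pose commanded when the call began, along the tool's axes at that moment, turning the shorter way round; what a row does not reach only later rows make up. A row lasts 1/10 s, in which the tool goes at most 50 mm and 8.59 degrees, less where a joint would pass 70% of its speed; a pose out of reach is approached as far as the arm can. A call with a number of a shift or a turn outside -1 to 1 is refused whole. A call with a gripper value outside its range is refused whole. The fingers move at their own pace and stop on an object; the grip force is fixed at half the most. Time passes only in rows, so rows that repeat a pose let the fingers close. It gives the time, the measured TCP pose, the force, the opening and the grip force at its end, in the units of the state.
- ctrl.get_obs(): the state, without advancing time (a new reading comes with each control period).
- ctrl.read_camera(name): name is "scene" or "top" or "wrist"; returns (picture, depth): 384x512x3 uint8, red, green, blue; 384x512 float32, m along the optical axis (not along the pixel's ray), 0 where there is no reading.
- ctrl.camera_info(name): a dict with "intrinsics" (3x3 intrinsics, pixels), "rvec" (rotation vector, rad) and "tvec" (3), from world to camera coordinates, as OpenCV has them; the wrist camera has in their place "tool_from_camera" (4x4, takes a point from camera to tool coordinates, whose origin is the TCP and whose axes are the flange's). Camera axes: x right, y down, z forward; pixel columns grow to the right and rows downward; lengths in m; the calibration is good to about 2 mm. A picture is of the moment at which its call begins: read the wrist's pose just before it. camera_info takes no time and is no camera call.
- ctrl.sign_off(): hands the job in; it is judged then, once.
The state is a dict: "time_s": time; "q": joint angles; "qvel": joint speeds; "effort": joint torques, N m; "tool_pos": TCP position; "tcp_rot": TCP orientation; "force": force on the tool from outside, world axes, zero at the start; "moment": the same for the moment, N m; "finger_gap": opening from 0.0 (shut) to 1.0 (fully open); "grip_force": force on a finger pad.
Only numpy, scipy, OpenCV 4.12 (cv2) and the standard library are available. Lean on these libraries where they do the work, as an engineer would, in place of code of your own. Each camera call takes 0.05 s, during which the arm holds its last target. There are 200 camera calls.

## Working session

There is one attempt and no reset: what is moved stays moved. The work goes in short steps, Python scripts to look and compute and a shell command to move; the robot and the scene stay as the last step left them, time stands still between calls to the robot, and variables do not carry over. Pictures are saved under pics/ and viewed, at most 10 in all, crops included, and the job is handed in when it is done.

```bash
ls; mkdir -p pics; cat > h.py <<'E'
import numpy as np, cv2
from cell import ctrl
def cam(name):
    o=ctrl.get_obs(); im,d=ctrl.read_camera(name); i=ctrl.camera_info(name); K=np.array(i["intrinsics"])
    if "tool_from_camera" in i:
        T=np.eye(4);T[:3,:3]=o["tcp_rot"];T[:3,3]=o["tool_pos"];W=T@np.array(i["tool_from_camera"])
    else:
        C=np.eye(4);C[:3,:3]=cv2.Rodrigues(np.array(i["rvec"],float))[0];C[:3,3]=np.ravel(i["tvec"]);W=np.linalg.inv(C)
    v,u=np.mgrid[:d.shape[0],:d.shape[1]]
    P=np.stack([(u-K[0,2])/K[0,0]*d,(v-K[1,2])/K[1,1]*d,d],-1)@W[:3,:3].T+W[:3,3]
    P[d==0]=np.nan
    return im,d,P
def save(n,im,s=1.5): cv2.imwrite("pics/"+n+".png",cv2.resize(im[...,::-1],None,fx=s,fy=s,interpolation=cv2.INTER_CUBIC))
E
python3 - <<'E'
from h import *
for n in("top","scene"):
    im,d,P=cam(n); save(n,im); np.savez("/tmp/"+n,im=im,P=P)
o=ctrl.get_obs(); print(o)
E
```

```text
pics
{'time_s': 0.1, 'q': array([65.63241929, 24.44671101,  4.23170929, 92.04797797, -1.95449923,
       63.64468988, -3.84245345]), 'qvel': array([ 0.04226677, -0.12447537,  0.04230316, -0.07415244, -0.02183755,
       -0.04372653, -0.02529032]), 'effort': array([ 8.77906219e-03, -9.37477827e+01,  3.67752604e+00, -4.55038583e+01,
       -4.85191599e-02,  1.67955633e-02,  1.64021963e-04]), 'tool_pos': array([ 0.18368353, -0.6491367 ,  0.22684286]), 'tcp_rot': array([[ 9.62210335e-01,  2.72307031e-01, -3.89475928e-04],
       [ 2.72307299e-01, -9.62209702e-01,  1.10666775e-03],
       [-7.34041067e-05, -1.17090429e-03, -9.99999312e-01]]), 'force': array([-0.31495053, -0.89427981, -0.23238502]), 'moment': array([-0.09429834,  0.05028012, -0.05523939]), 'grip_force': 0.0, 'finger_gap': 1.001482394847351}
```

View pics/top.png

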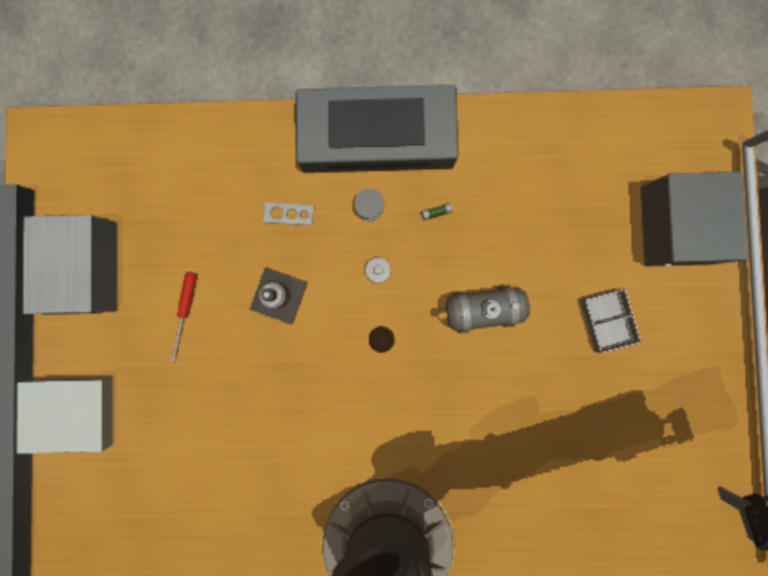

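View pics/scene.png

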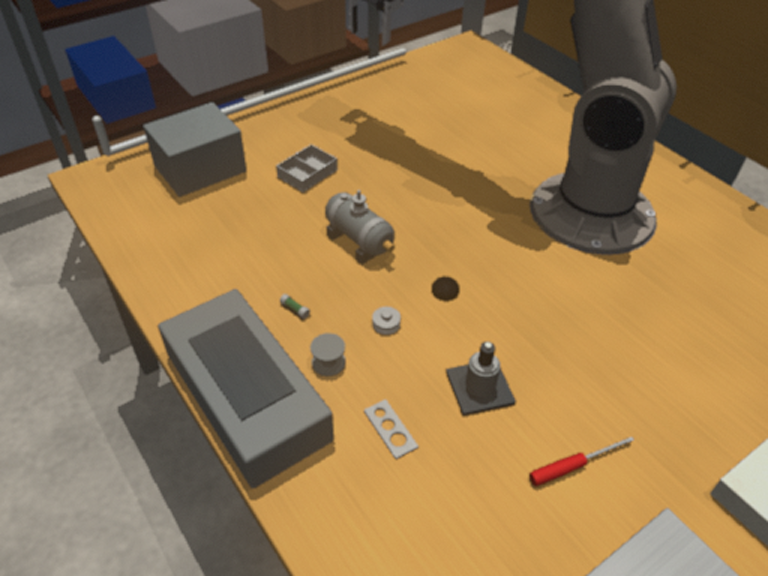

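The top view shows the holder with the gauge at about (270,293) and the tank's valve at about (491,309), with the plug side unclear (picture is 1.5x). I'll measure both from the depth.

```bash
python3 - <<'E'
from h import *
for n in("top","scene"):
    z=np.load("/tmp/%s.npz"%n);P=z["P"];Q=P.reshape(-1,3)
    g=P[195,181] if n=="top" else P[int(362/1.5),int(483/1.5)]
    t=P[206,327] if n=="top" else P[int(203/1.5),int(358/1.5)]
    print(n,g,t)
    for c,zs in((g,[(.065,.0755),(.0755,.088),(.09,.118),(.12,.14)]),(t,[(.085,.098),(.098,.103),(.104,.112),(.112,.15),(.15,.18)])):
        for a,b in zs:
            m=(np.hypot(Q[:,0]-c[0],Q[:,1]-c[1])<.06)&(Q[:,2]>a)&(Q[:,2]<b)
            q=Q[m]
            if len(q):print(a,b,len(q),q.min(0).round(4),q.max(0).round(4),((q.min(0)+q.max(0))/2).round(4))
E
```

```text
top [0.54862945 0.21576843 0.12325821] [ 0.50437763 -0.22099946  0.12162586]
0.065 0.0755 37 [0.5185 0.1982 0.0654] [0.5722 0.2518 0.0755] [0.5454 0.225  0.0704]
0.0755 0.088 142 [0.5215 0.1974 0.0757] [0.5721 0.2512 0.0868] [0.5468 0.2243 0.0813]
0.09 0.118 14 [0.534  0.2127 0.0918] [0.5581 0.2351 0.1178] [0.546  0.2239 0.1048]
0.12 0.14 47 [0.5338 0.2127 0.12  ] [0.5579 0.2365 0.1329] [0.5459 0.2246 0.1264]
0.085 0.098 385 [ 0.4746 -0.2793  0.085 ] [ 0.5338 -0.1621  0.0978] [ 0.5042 -0.2207  0.0914]
0.098 0.103 51 [ 0.4887 -0.2806  0.0981] [ 0.5225 -0.207   0.103 ] [ 0.5056 -0.2438  0.1005]
0.104 0.112 4 [ 0.4924 -0.2371  0.1042] [ 0.519  -0.2092  0.1051] [ 0.5057 -0.2232  0.1047]
0.112 0.15 74 [ 0.4922 -0.2391  0.1157] [ 0.5192 -0.2116  0.145 ] [ 0.5057 -0.2253  0.1303]
scene [0.55952868 0.23693394 0.09809933] [ 0.5165031  -0.21194633  0.12147948]
0.065 0.0755 89 [0.5176 0.2024 0.0652] [0.575  0.2588 0.0754] [0.5463 0.2306 0.0703]
0.0755 0.088 168 [0.5202 0.2058 0.0756] [0.5744 0.2586 0.0879] [0.5473 0.2322 0.0818]
0.09 0.118 65 [0.5332 0.2218 0.09  ] [0.5607 0.2436 0.1179] [0.547  0.2327 0.104 ]
0.12 0.14 53 [0.5356 0.2199 0.12  ] [0.5583 0.2423 0.1311] [0.5469 0.2311 0.1256]
0.085 0.098 222 [ 0.4832 -0.2697  0.0851] [ 0.533  -0.1521  0.0977] [ 0.5081 -0.2109  0.0914]
0.098 0.103 48 [ 0.4904 -0.2705  0.098 ] [ 0.5251 -0.1993  0.1029] [ 0.5077 -0.2349  0.1005]
0.104 0.112 9 [ 0.5001 -0.2277  0.1042] [ 0.5248 -0.2056  0.112 ] [ 0.5124 -0.2167  0.1081]
0.112 0.15 64 [ 0.4911 -0.2329  0.112 ] [ 0.5208 -0.2026  0.1444] [ 0.506  -0.2178  0.1282]
```

```bash
cat >> h.py <<'E'
def go(p,yaw=0.,R=None):
    "row (from the present pose) to reach TCP p, tool down, tool x at yaw deg"
    o=ctrl.get_obs(); Rc=np.array(o["tcp_rot"]); c,s=np.cos(np.radians(yaw)),np.sin(np.radians(yaw))
    Rt=np.array([[c,s,0],[s,-c,0],[0,0,-1.]]) if R is None else R
    print("row",(Rc.T@(np.array(p)-o["tool_pos"])/.4).round(4),(cv2.Rodrigues(Rc.T@Rt)[0].ravel()/np.pi).round(4),"t",o["time_s"])
E
python3 - <<'E'
from h import *
print(ctrl.camera_info("wrist"))
go([.44,-.24,.32]); go([.345,-.435,.3])
E
```

```text
{'intrinsics': array([[296.70587482,   0.        , 260.14401269],
       [  0.        , 296.70587482, 187.647419  ],
       [  0.        ,   0.        ,   1.        ]]), 'tool_from_camera': array([[-2.00101614e-04, -9.73630816e-01, -2.28129336e-01,
         6.61840378e-02],
       [ 9.99999928e-01, -1.21295129e-04, -3.59466804e-04,
         2.06094428e-04],
       [ 3.22316980e-04, -2.28129392e-01,  9.73630770e-01,
        -1.57153509e-01],
       [ 0.00000000e+00,  0.00000000e+00,  0.00000000e+00,
         1.00000000e+00]])}
row [ 0.8951 -0.81   -0.232 ] [-0.0004  0.0001  0.0878] t 0.1
row [ 0.5338 -0.4055 -0.1825] [-0.0004  0.0001  0.0878] t 0.1
```

```bash
R="0.895 -0.81 -0.232 0 0 0.0878 1"; python3 -m jog '0.895 -0.81 -0.232 0 0 0.0878 1;0.895 -0.81 -0.232 0 0 0.0878 1;0.895 -0.81 -0.232 0 0 0.0878 1;0.895 -0.81 -0.232 0 0 0.0878 1;0.895 -0.81 -0.232 0 0 0.0878 1'
python3 -c "
from h import *
go([.49,-.225,.32])"
```

```text
time_s: 0.6
tool_pos: [0.3147, -0.4394, 0.2748]
tcp_rot: [[1.0, -0.0, -0.0], [-0.0, -1.0, 0.0], [-0.0, -0.0, -1.0]]
force: [0.7, -0.8, 0.3]
finger_gap: 0.997
grip_force: 0.0
row [ 0.4382 -0.5361 -0.113 ] [-0.0001  0.0001 -0.    ] t 0.6
```

```bash
python3 -m jog '0.438 -0.536 -0.113 0 0 0 1;0.438 -0.536 -0.113 0 0 0 1;0.438 -0.536 -0.113 0 0 0 1;0.438 -0.536 -0.113 0 0 0 1;0.438 -0.536 -0.113 0 0 0 1'
python3 -m jog '0.05 -0.02 0 0 0 0 1;0.05 -0.02 0 0 0 0 1'
python3 - <<'E'
from h import *
print(ctrl.get_obs()["tool_pos"])
im,d,P=cam("wrist"); save("w1",im); np.savez("/tmp/w1",im=im,P=P)
E
```

```text
time_s: 1.1
tool_pos: [0.471, -0.2485, 0.3153]
tcp_rot: [[1.0, -0.0, -0.0], [-0.0, -1.0, -0.0], [-0.0, 0.0, -1.0]]
force: [2.0, -1.1, 0.6]
finger_gap: 0.996
grip_force: 0.0
time_s: 1.3
tool_pos: [0.4925, -0.2397, 0.3147]
tcp_rot: [[1.0, 0.005, 0.0], [0.005, -1.0, 0.001], [0.0, -0.001, -1.0]]
force: [0.3, -0.4, -0.5]
finger_gap: 0.999
grip_force: 0.0
[ 0.49251012 -0.23974971  0.31471116]
```

View pics/w1.png

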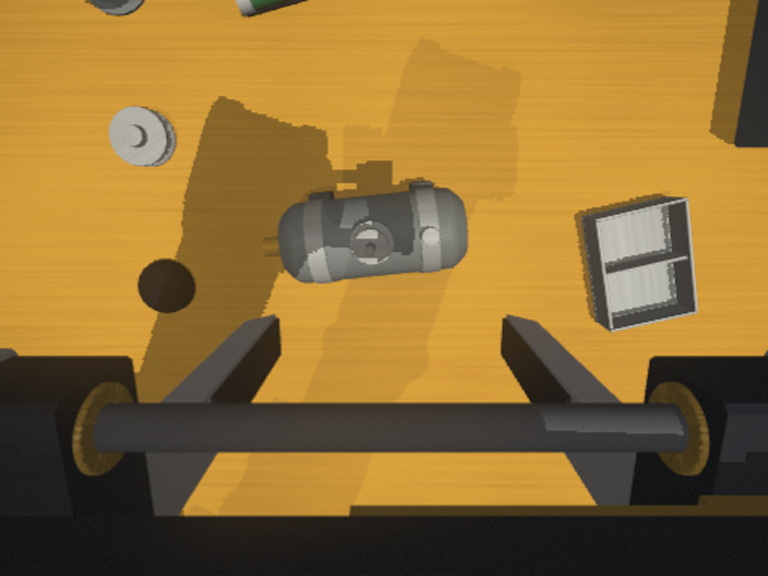

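The wrist view shows the valve seat at about (371,242) with the pin at its centre, and the plug at (430,236). I'll enlarge it and take its points.

```bash
python3 - <<'E'
from h import *
z=np.load("/tmp/w1.npz");P=z["P"];Q=P.reshape(-1,3);c=P[163,250]
print(P[163,244],P[163,248],P[158,247],P[160,287])
m=(np.hypot(Q[:,0]-.506,Q[:,1]+.222)<.03)&(Q[:,2]>.09)
print(np.histogram(Q[m,2],bins=np.arange(.09,.155,.003)))
for a,b in((.097,.104),(.112,.126),(.128,.15)):
    q=Q[m&(Q[:,2]>a)&(Q[:,2]<b)]
    if len(q):print(a,len(q),q.min(0).round(4),q.max(0).round(4),((q.min(0)+q.max(0))/2).round(4),np.median(q,0))
    r=Q.reshape(P.shape)
save("w1c",z["im"][130:195,215:300],8)
E
```

```text
[ 0.50741519 -0.22054294  0.12628032] [ 0.50883604 -0.22562859  0.13572363] [ 0.51264692 -0.22386788  0.12115317] [ 0.50744565 -0.27337694  0.09910118]
(array([ 59,   5,  40, 198,   1,   0,   0,   0,   1,   7, 348,  39,   4,
         4,   0,   3,  13,  27,   0,   0,   0]), array([0.09 , 0.093, 0.096, 0.099, 0.102, 0.105, 0.108, 0.111, 0.114,
       0.117, 0.12 , 0.123, 0.126, 0.129, 0.132, 0.135, 0.138, 0.141,
       0.144, 0.147, 0.15 , 0.153]))
0.097 239 [ 0.4867 -0.2419  0.097 ] [ 0.5238 -0.2063  0.1024] [ 0.5053 -0.2241  0.0997] [ 0.51483185 -0.22800451  0.09973331]
0.112 395 [ 0.4922 -0.237   0.1165] [ 0.5198 -0.2096  0.1255] [ 0.506  -0.2233  0.121 ] [ 0.50682217 -0.22394471  0.12190339]
0.128 47 [ 0.5014 -0.2277  0.1295] [ 0.5094 -0.2202  0.1432] [ 0.5054 -0.224   0.1363] [ 0.50626683 -0.22425332  0.1413196 ]
```

View pics/w1c.png

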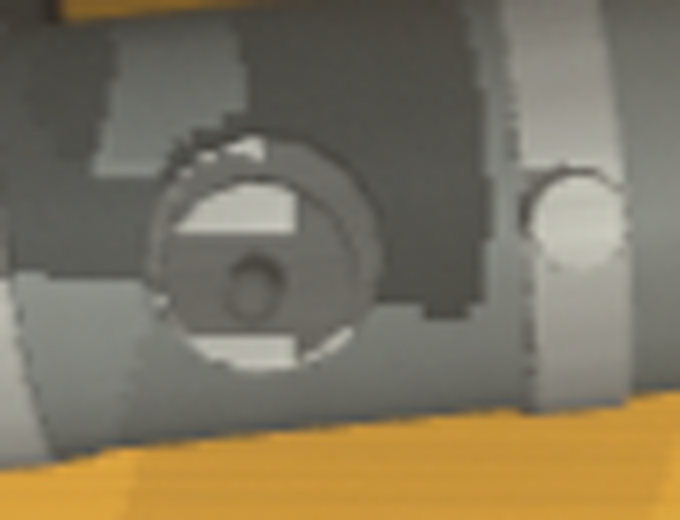

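The crop confirms the pin concentric with the seat, at crop (255,290). Valve axis is about (0.506,-0.224), seat z 0.1215 and pin top 0.1425. Now over the gauge, in the same attitude.

```bash
python3 -m jog '0.1 -0.95 0 0 0 0 1;0.1 -0.95 0 0 0 0 1;0.1 -0.95 0 0 0 0 1;0.1 -0.95 0 0 0 0 1;0.1 -0.95 0 0 0 0 1' | head -2
python3 -c "
from h import *
go([.533,.211,.315])"
```

```text
time_s: 1.85
tool_pos: [0.5157, 0.0066, 0.3149]
row [ 4.210e-02 -5.111e-01 -5.000e-04] [ 0.0002  0.     -0.0008] t 1.85
```

```bash
python3 -m jog '0.042 -0.511 0 0 0 0 1;0.042 -0.511 0 0 0 0 1;0.042 -0.511 0 0 0 0 1;0.042 -0.511 0 0 0 0 1;0.042 -0.511 0 0 0 0 1' | head -2
python3 -m jog '0 0 0 0 0 0 1;0 0 0 0 0 0 1;0 0 0 0 0 0 1' | head -2
python3 - <<'E'
from h import *
im,d,P=cam("wrist"); np.savez("/tmp/w2",im=im,P=P);save("w2",im)
Q=P.reshape(-1,3)
m=(np.hypot(Q[:,0]-.5465,Q[:,1]-.227)<.05)
for a,b in((.077,.085),(.116,.1225),(.1245,.13)):
    q=Q[m&(Q[:,2]>a)&(Q[:,2]<b)]
    if len(q):print(a,len(q),q.min(0).round(4),q.max(0).round(4),((q.min(0)+q.max(0))/2).round(4),np.median(q,0))
E
```

```text
time_s: 2.35
tool_pos: [0.5322, 0.2155, 0.3146]
time_s: 2.65
tool_pos: [0.5336, 0.2085, 0.3149]
0.077 523 [0.5238 0.2031 0.077 ] [0.5692 0.2514 0.0833] [0.5465 0.2273 0.0802] [0.55249222 0.224136   0.08085146]
0.116 275 [0.5338 0.2156 0.1164] [0.5584 0.2398 0.1225] [0.5461 0.2277 0.1194] [0.54770461 0.22746428 0.12075633]
0.1245 73 [0.5415 0.2225 0.1258] [0.5521 0.2331 0.1291] [0.5468 0.2278 0.1275] [0.54641687 0.22725222 0.12742741]
```

View pics/w2.png

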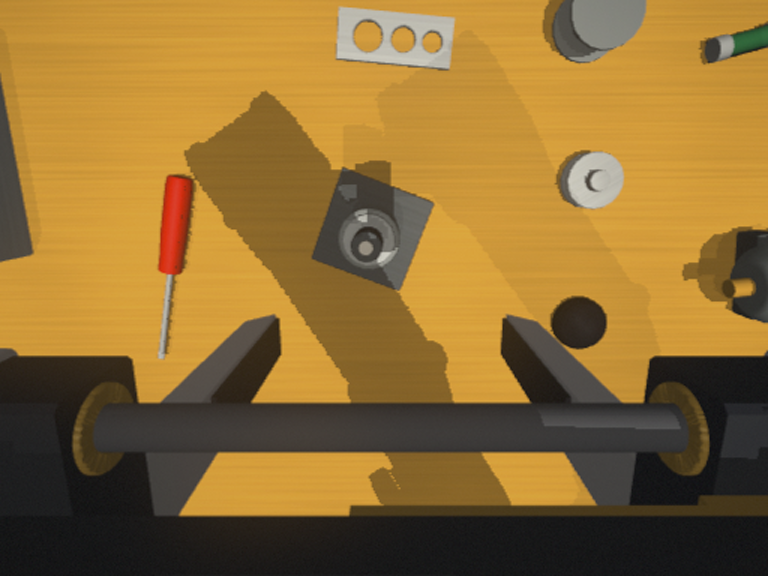

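The picture shows the gauge upright in the holder at (367,243), with clear space around it for the fingers. Descend over it.

```bash
python3 -m jog '0.0322 -0.0478 0 0 0 0 1;0.0322 -0.0478 0.1 0 0 0 1;0.0322 -0.0478 0.3 0 0 0 1;0.0322 -0.0478 0.42 0 0 0 1;0.0322 -0.0478 0.42 0 0 0 1' | head -2
python3 -m jog '0 0 0 0 0 0 1;0 0 0 0 0 0 1' | head -4
python3 -c "
from h import *
go([.5465,.2276,.1065])"
```

```text
time_s: 3.2
tool_pos: [0.5449, 0.2276, 0.1435]
time_s: 3.4
tool_pos: [0.5466, 0.2293, 0.1479]
tcp_rot: [[1.0, -0.001, 0.0], [-0.001, -1.0, 0.0], [0.0, -0.0, -1.0]]
force: [0.1, 0.4, 0.4]
row [-0.0004  0.0042  0.1036] [-0.     -0.0001 -0.0003] t 3.4
```

```bash
python3 -m jog '0 0.0042 0.05 0 0 0 1;0 0.0042 0.09 0 0 0 1;0 0.0042 0.1036 0 0 0 1;0 0.0042 0.1036 0 0 0 1;0 0.0042 0.1036 0 0 0 1' | head -4
python3 -m jog '0 0 0 0 0 0 0;0 0 0 0 0 0 -1;0 0 0 0 0 0 -1;0 0 0 0 0 0 -1;0 0 0 0 0 0 -1'
python3 -m jog '0 0 0 0 0 0 -1;0 0 0 0 0 0 -1'
```

```text
time_s: 3.9
tool_pos: [0.5465, 0.2284, 0.1064]
tcp_rot: [[1.0, -0.0, 0.001], [-0.0, -1.0, 0.0], [0.001, -0.0, -1.0]]
force: [1.0, -0.1, 0.3]
time_s: 4.4
tool_pos: [0.5461, 0.2281, 0.1056]
tcp_rot: [[1.0, -0.0, 0.0], [-0.0, -1.0, 0.0], [0.0, -0.0, -1.0]]
force: [0.4, -0.1, 0.6]
finger_gap: 0.611
grip_force: 0.0
time_s: 4.6
tool_pos: [0.5461, 0.2281, 0.1055]
tcp_rot: [[1.0, -0.0, -0.0], [-0.0, -1.0, 0.0], [-0.0, -0.0, -1.0]]
force: [-0.4, -0.1, 0.0]
finger_gap: 0.44
grip_force: 0.0
```

```bash
python3 -m jog '0 0 0 0 0 0 -1;0 0 0 0 0 0 -1;0 0 0 0 0 0 -1;0 0 0 0 0 0 -1;0 0 0 0 0 0 -1'
python3 -m jog '0 0 0 0 0 0 -1;0 0 0 0 0 0 -1'
```

```text
time_s: 5.1
tool_pos: [0.5461, 0.2281, 0.1055]
tcp_rot: [[1.0, -0.0, 0.0], [-0.0, -1.0, 0.0], [0.0, -0.0, -1.0]]
force: [-0.3, -0.1, 0.1]
finger_gap: 0.261
grip_force: 30.0
time_s: 5.3
tool_pos: [0.5461, 0.2281, 0.1055]
tcp_rot: [[1.0, -0.0, -0.0], [-0.0, -1.0, 0.0], [-0.0, -0.0, -1.0]]
force: [-0.5, -0.1, -0.4]
finger_gap: 0.261
grip_force: 30.0
```

```bash
python3 -m jog '0 0 -0.03 0 0 0 -1;0 0 -0.1 0 0 0 -1;0 0 -0.2 0 0 0 -1;0 0 -0.3 0 0 0 -1;0 0 -0.4 0 0 0 -1'
python3 -m jog '0 0 -0.05 0 0 0 -1;0 0 -0.05 0 0 0 -1;0 0 -0.05 0 0 0 -1'
python3 -c "
from h import *
go([.525,0,.285]);go([.5054,-.2233,.285])
im,d,P=cam('wrist'); save('w3',im)"
```

```text
time_s: 5.8
tool_pos: [0.5457, 0.2281, 0.268]
tcp_rot: [[1.0, 0.0, 0.0], [0.0, -1.0, 0.0], [0.0, -0.0, -1.0]]
force: [1.3, 0.6, -2.3]
finger_gap: 0.26
grip_force: 30.0
time_s: 6.1
tool_pos: [0.5459, 0.228, 0.2857]
tcp_rot: [[1.0, -0.0, 0.0], [-0.0, -1.0, 0.0], [0.0, -0.0, -1.0]]
force: [-0.3, 0.1, -3.1]
finger_gap: 0.256
grip_force: 30.0
row [-0.0522  0.5699  0.0017] [-0.     -0.0001 -0.    ] t 6.1
row [-0.1011  1.1282  0.0017] [-0.     -0.0001 -0.    ] t 6.1
```

View pics/w3.png

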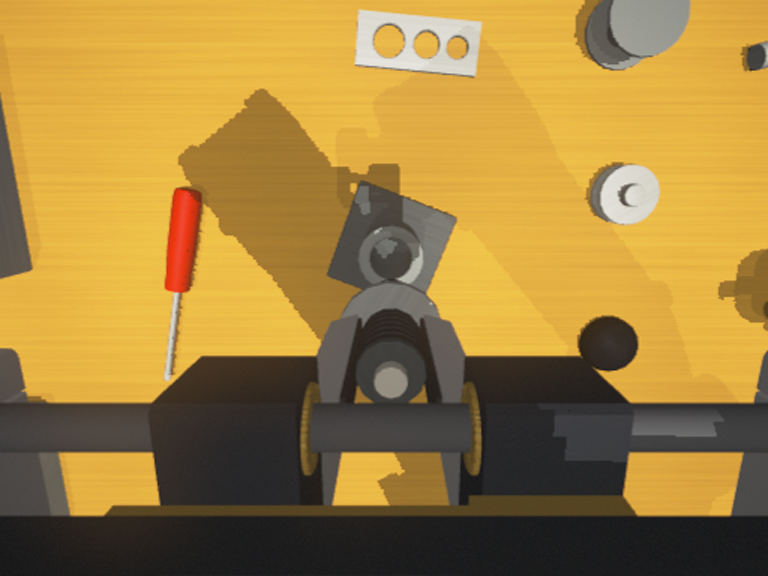

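The gauge is held between the fingers, with the knob at (391,381) and the empty bore at (391,257). I'll check the gauge's position and tilt in hand and the bore centre.

```bash
cat >> h.py <<'E'
def inhand():
    "knob top and grip top / flange positions relative to the TCP"
    o=ctrl.get_obs(); im,d,P=cam("wrist"); t=np.array(o["tool_pos"]); Q=P.reshape(-1,3); D=Q-t
    m=(abs(D[:,0])<.04)&(abs(D[:,1])<.027)
    for n,a,b in(("knob",.0,.06),("flange",-.035,-.0235)):
        pass
    return o,Q,D,m,P
E
python3 - <<'E'
from h import *
o,Q,D,m,P=inhand()
np.savez("/tmp/w3",P=P,t=o["tool_pos"])
h=np.histogram(D[m,2],bins=np.arange(-.04,.06,.004)); print(h[0],h[1].round(3))
k=D[m&(abs(D[:,0])<.02)&(abs(D[:,1])<.011)&(D[:,2]>.019)&(D[:,2]<.03)]
print("knob",len(k),k.min(0),k.max(0),(k.min(0)+k.max(0))/2)
f=D[m&(D[:,2]>-.034)&(D[:,2]<-.022)&(D[:,0]>.013)]
print("flange",len(f),f.min(0),f.max(0),np.median(f[:,2]))
e=f[f[:,0]>.019]; 
A=np.c_[f[:,0],f[:,1],np.ones(len(f))]; print("flange plane",np.linalg.lstsq(A,f[:,2],rcond=None)[0])
q=Q[(np.hypot(Q[:,0]-.5465,Q[:,1]-.2276)<.04)&(abs(Q[:,2]-.075)<.003)]
print("rim",len(q),(q.min(0)+q.max(0))/2,q.max(0)-q.min(0))
E
```

```text
[   0    0   33  898  210  142  134  167  196  221  179  267  254 1265
  388  583  214  200  197  187  186  196  148   70] [-0.04  -0.036 -0.032 -0.028 -0.024 -0.02  -0.016 -0.012 -0.008 -0.004
 -0.     0.004  0.008  0.012  0.016  0.02   0.024  0.028  0.032  0.036
  0.04   0.044  0.048  0.052  0.056]
knob 409 [-0.00509941 -0.00582721  0.01901959] [0.00669793 0.00560742 0.02335839] [ 0.00079926 -0.0001099   0.02118899]
flange 722 [ 0.0130097  -0.01846299 -0.03007998] [ 0.02334387  0.01827793 -0.022845  ] -0.024758613375415406
flange plane [-0.12911709 -0.0003956  -0.02269176]
rim 802 [0.54909647 0.22736152 0.07474883] [0.04864345 0.05442676 0.00541871]
```

In hand the gauge is upright and centred to within 1 mm. Carry it over the valve.

```bash
python3 -m jog '-0.05 0.57 0 0 0 0 -1;-0.05 0.57 0 0 0 0 -1;-0.05 0.57 0 0 0 0 -1;-0.05 0.57 0 0 0 0 -1;-0.05 0.57 0 0 0 0 -1' | head -2
python3 -c "
from h import *
go([.5053,-.2237,.285])"
```

```text
time_s: 6.7
tool_pos: [0.5249, -0.0041, 0.2844]
row [-0.047   0.5492 -0.001 ] [ 0.0003  0.0007 -0.0011] t 6.7
```

```bash
python3 -m jog '-0.05 0.555 0 0 0 0 -1;-0.05 0.555 0 0 0 0 -1;-0.05 0.555 0 0 0 0 -1;-0.05 0.555 0 0 0 0 -1;-0.05 0.555 0 0 0 0 -1' | head -2
python3 -m jog '0 0 0 0 0 0 -1;0 0 0 0 0 0 -1;0 0 0 0 0 0 -1'
python3 - <<'E'
from h import *
go([.5053,-.2237,.255])
o,Q,D,m,P=inhand()
q=Q[(np.hypot(Q[:,0]-.506,Q[:,1]+.224)<.026)&(abs(Q[:,2]-.1215)<.003)]
b=Q[(np.hypot(Q[:,0]-.506,Q[:,1]+.224)<.026)&(abs(Q[:,2]-.1)<.003)]
for q in(q,b):
  if len(q):print(len(q),q.min(0),q.max(0))
E
```

```text
time_s: 7.2
tool_pos: [0.5042, -0.2265, 0.2841]
time_s: 7.5
tool_pos: [0.5062, -0.2205, 0.2849]
tcp_rot: [[1.0, 0.002, -0.001], [0.002, -1.0, 0.001], [-0.001, -0.001, -1.0]]
force: [0.5, -0.0, -1.8]
finger_gap: 0.257
grip_force: 30.0
row [-0.0021  0.0081  0.0748] [-0.0003  0.0003  0.0005] t 7.5
369 [ 0.49662512 -0.23789518  0.11857211] [ 0.51978453 -0.21016757  0.12420739]
274 [ 0.49137148 -0.24250321  0.09716444] [ 0.52394212 -0.20599196  0.10207173]
```

```bash
python3 -m jog '-0.0033 0.0088 0.03 0 0 0 -1;-0.0033 0.0088 0.08 0 0 0 -1;-0.0033 0.0088 0.12 0 0 0 -1;-0.0033 0.0088 0.125 0 0 0 -1;-0.0033 0.0088 0.125 0 0 0 -1' | head -2
python3 -m jog '0 0 0 0 0 0 -1;0 0 0 0 0 0 -1;0 0 0 0 0 0 -1'
python3 - <<'E'
from h import *
f=[]
go([.5049,-.2240,.214])
im,d,P=cam("scene"); save("s2",im[100:190,190:310],6)
E
```

```text
time_s: 8.05
tool_pos: [0.5046, -0.2251, 0.2351]
time_s: 8.35
tool_pos: [0.505, -0.2255, 0.2361]
tcp_rot: [[1.0, -0.0, 0.001], [-0.0, -1.0, -0.0], [0.001, 0.0, -1.0]]
force: [-0.1, 0.3, -2.0]
finger_gap: 0.262
grip_force: 30.0
row [-0.0004 -0.0038  0.0552] [ 0.0001 -0.0003 -0.    ] t 8.35
```

View pics/s2.png

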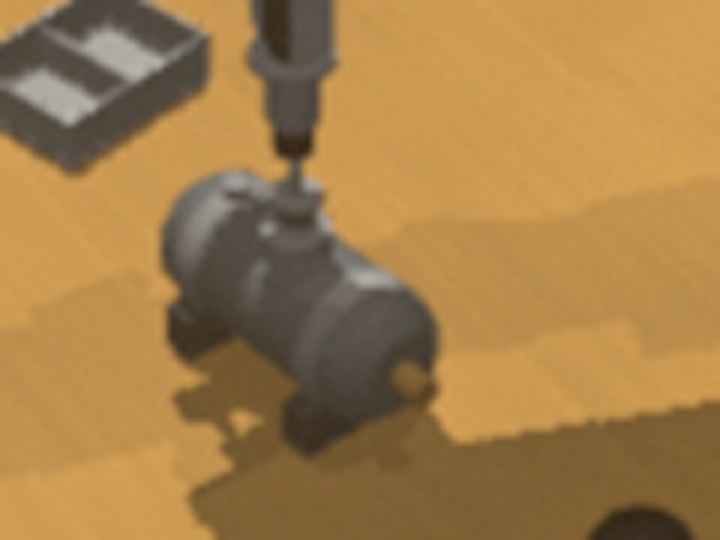

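The scene crop shows the sleeve's rim at (294,152) right over the pin at (294,170). Descend.

```bash
python3 -m jog '0 -0.0038 0 0 0 0 -1;0 -0.0038 0.02 0 0 0 -1;0 -0.0038 0.04 0 0 0 -1;0 -0.0038 0.055 0 0 0 -1;0 -0.0038 0.055 0 0 0 -1' | head -2
python3 -m jog '0 0 0 0 0 0 -1;0 0 0 0 0 0 -1;0 0 0 0 0 0 -1'
python3 -m jog '0 0 0.005 0 0 0 -1;0 0 0.01 0 0 0 -1;0 0 0.015 0 0 0 -1;0 0 0.02 0 0 0 -1;0 0 0.02 0 0 0 -1'
```

```text
time_s: 8.9
tool_pos: [0.5042, -0.2237, 0.2122]
time_s: 9.2
tool_pos: [0.5049, -0.224, 0.2138]
tcp_rot: [[1.0, -0.0, 0.0], [-0.0, -1.0, -0.0], [0.0, 0.0, -1.0]]
force: [-0.1, -0.4, -2.6]
finger_gap: 0.26
grip_force: 30.0
time_s: 9.7
tool_pos: [0.5048, -0.2239, 0.2055]
tcp_rot: [[1.0, -0.0, 0.0], [-0.0, -1.0, 0.0], [0.0, -0.0, -1.0]]
force: [-0.3, 0.7, 3.7]
finger_gap: 0.264
grip_force: 30.0
```

```bash
python3 -m jog '0 0 0.005 0 0 0 -1;0 0 0.01 0 0 0 -1;0 0 0.015 0 0 0 -1;0 0 0.02 0 0 0 -1;0 0 0.02 0 0 0 -1' | sed -n '2p;4p'
python3 -m jog '0 0 0.003 0 0 0 -1;0 0 0.005 0 0 0 -1;0 0 0.005 0 0 0 -1' | sed -n '2p;4p'
python3 -m jog '0 0 0.002 0 0 0 -1;0 0 0.002 0 0 0 -1;0 0 0.002 0 0 0 -1' | sed -n '2p;4p'
```

```text
tool_pos: [0.5049, -0.2239, 0.1977]
force: [-0.3, 0.1, 6.5]
tool_pos: [0.505, -0.2239, 0.1959]
force: [-1.6, 0.5, 7.8]
tool_pos: [0.505, -0.2239, 0.1951]
force: [-1.9, 0.7, 8.7]
```

```bash
python3 -m jog '0 0 0.002 0 0 0 -1;0 0 0.002 0 0 0 -1;0 0 0.003 0 0 0 -1;0 0 0.003 0 0 0 -1' | sed -n '2p;4p'
python3 -m jog '0 0 0.002 0 0 0 -1;0 0 0.002 0 0 0 -1;0 0 0.002 0 0 0 -1' | sed -n '2p;4p'
```

```text
tool_pos: [0.505, -0.224, 0.194]
force: [-2.3, 0.5, 8.6]
tool_pos: [0.505, -0.2239, 0.1932]
force: [-1.9, 2.1, 9.2]
```

```bash
python3 -m jog '0 0 0.002 0 0 0 -1;0 0 0.002 0 0 0 -1;0 0 0.002 0 0 0 -1' | sed -n '2p;4p'
```

```text
tool_pos: [0.505, -0.2239, 0.1924]
force: [-2.9, 0.9, 10.0]
```

```bash
python3 -m jog '0 0 0.002 0 0 0 -1;0 0 0.002 0 0 0 -1;0 0 0.002 0 0 0 -1' | sed -n '2p;4p'
```

```text
tool_pos: [0.5051, -0.2239, 0.1919]
force: [-2.2, 0.6, 13.1]
```

```bash
python3 -m jog '0 0 0.0015 0 0 0 -1;0 0 0.0015 0 0 0 -1;0 0 0.0015 0 0 0 -1' | sed -n '2p;4p'
```

```text
tool_pos: [0.5051, -0.224, 0.1914]
force: [-4.6, 1.7, 14.5]
```

```bash
python3 -m jog '0 0 0.001 0 0 0 -1;0 0 0.001 0 0 0 -1;0 0 0.001 0 0 0 -1;0 0 0.001 0 0 0 -1;0 0 0.001 0 0 0 -1' | sed -n '1,4p'
python3 - <<'E'
from h import *
o,Q,D,m,P=inhand()
k=D[m&(abs(D[:,0])<.025)&(abs(D[:,1])<.011)&(D[:,2]>.019)&(D[:,2]<.06)]
t=k[:,2].max();h=np.histogram(k[:,2],bins=np.arange(.018,.06,.002));print(h[0])
f=D[m&(D[:,2]>-.034)&(D[:,2]<-.022)&(D[:,0]>.013)];print("flange",f.min(0),f.max(0))
for a in range(18,50,2):
    e=k[(k[:,2]>a/1e3)&(k[:,2]<a/1e3+.002)]
    if len(e)>25: print(a,len(e),(e.min(0)+e.max(0))/2,e.max(0)-e.min(0))
E
```

```text
time_s: 12.9
tool_pos: [0.5052, -0.224, 0.1911]
tcp_rot: [[1.0, -0.0, 0.001], [-0.0, -1.0, -0.0], [0.001, 0.0, -1.0]]
force: [-3.7, 1.4, 14.9]
[ 14  25  24   9   2  30  35 194 101   0   0   0   0   0   0   0   0   0
   0   0]
flange [ 0.01300305 -0.01826278 -0.03050519] [ 0.02326585  0.01834635 -0.02277512]
28 30 [ 0.00387766 -0.00013965  0.02903827] [0.00464037 0.01079755 0.00182535]
30 35 [ 0.00430646 -0.0001102   0.03100949] [0.00456002 0.0106641  0.00197712]
32 194 [ 0.00304253 -0.00012056  0.03301393] [0.00694295 0.01146391 0.0019713 ]
34 101 [0.00323613 0.00011853 0.03465779] [0.00594309 0.01087017 0.00131549]
```

The rod is out by about 12 mm, with no tilt and a press of about 17 N. Hold, then lift.

```bash
python3 -m jog '0 0 0 0 0 0 -1;0 0 0 0 0 0 -1;0 0 0 0 0 0 -1;0 0 0 0 0 0 -1;0 0 0 0 0 0 -1' | sed -n '4p'
python3 -m jog '0 0 0.0003 0 0 0 -1;0 0 0.0003 0 0 0 -1;0 0 0.0003 0 0 0 -1;0 0 0.0003 0 0 0 -1;0 0 0.0003 0 0 0 -1' | sed -n '4p'
python3 -m jog '0 0 0 0 0 0 -1;0 0 0 0 0 0 -1;0 0 0 0 0 0 -1;0 0 0 0 0 0 -1;0 0 0 0 0 0 -1' | sed -n '2p;4p'
python3 -c "
from h import *
print(ctrl.get_obs()['force'])"
```

```text
force: [-4.0, 1.0, 15.4]
force: [-3.8, 1.3, 16.9]
tool_pos: [0.5052, -0.224, 0.191]
force: [-3.9, 1.0, 15.9]
[-3.9361394   0.97951094 15.87351056]
```

```bash
python3 -m jog '0 0 -0.01 0 0 0 -1;0 0 -0.03 0 0 0 -1;0 0 -0.06 0 0 0 -1;0 0 -0.14 0 0 0 -1;0 0 -0.235 0 0 0 -1' | sed -n '2p;4p'
python3 -m jog '0.05 -0.56 0 0 0 0 -1;0.05 -0.56 0 0 0 0 -1;0.05 -0.56 0 0 0 0 -1;0.05 -0.56 0 0 0 0 -1;0.05 -0.56 0 0 0 0 -1' | sed -n '2p;4p'
python3 -c "
from h import *
go([.5456,.2275,.285])"
```

```text
tool_pos: [0.5039, -0.2236, 0.2842]
force: [1.1, 0.5, -0.8]
tool_pos: [0.5245, 0.0046, 0.2846]
force: [0.7, -0.8, -1.4]
row [ 5.500e-02 -5.569e-01 -5.000e-04] [-0.0003 -0.0001  0.0013] t 15.45
```

```bash
python3 -m jog '0.055 -0.557 0 0 0 0 -1;0.055 -0.557 0 0 0 0 -1;0.055 -0.557 0 0 0 0 -1;0.055 -0.557 0 0 0 0 -1;0.055 -0.557 0 0 0 0 -1' | sed -n '2p'
python3 -m jog '0 0 0 0 0 0 -1;0 0 0 0 0 0 -1;0 0 0 0 0 0 -1;0 0 0 0 0 0 -1' | sed -n '2,4p'
python3 - <<'E'
from h import *
from scipy.optimize import least_squares
o,Q,D,m,P=inhand()
q=Q[(np.hypot(Q[:,0]-.5465,Q[:,1]-.2276)<.04)&(abs(Q[:,2]-.075)<.002)]
r=np.hypot(*(q[:,:2]-[.5458,.2275]).T)
def fit(p,R): return least_squares(lambda c:np.hypot(*(p[:,:2]-c).T)-R,[.5458,.2275],loss="soft_l1",f_scale=.001).x
print(len(q),q.min(0),q.max(0))
for k in range(2):
  c=[.5458,.2275] if k==0 else co
  a=np.degrees(np.arctan2(q[:,1]-c[1],q[:,0]-c[0]));rr=np.hypot(*(q[:,:2]-c).T)
  out=[];inn=[]
  for s in range(-180,180,10):
    w=(a>=s)&(a<s+10)
    if w.sum()>4: out.append(q[w][rr[w].argmax()]);inn.append(q[w][rr[w].argmin()])
  co=fit(np.array(out),.028);ci=fit(np.array(inn),.0175);print("outer",co,"inner",ci,len(out))
f=D[m&(D[:,2]>-.034)&(D[:,2]<-.022)&(D[:,0]>.013)];print("flange",f.min(0),f.max(0))
k=D[m&(abs(D[:,0])<.025)&(abs(D[:,1])<.011)&(D[:,2]>.031)&(D[:,2]<.06)];print("knob",k.min(0),k.max(0))
E
```

```text
tool_pos: [0.5459, 0.2276, 0.2843]
tool_pos: [0.547, 0.2216, 0.2842]
tcp_rot: [[1.0, -0.002, 0.0], [-0.002, -1.0, -0.0], [0.0, 0.0, -1.0]]
force: [0.7, -0.1, -1.8]
753 [0.52433423 0.20024104 0.07300409] [0.57382007 0.25451464 0.07686617]
outer [0.54640374 0.2275195 ] inner [0.54652554 0.22762493] 32
outer [0.54637444 0.22753099] inner [0.54654605 0.22764821] 32
flange [ 0.01300673 -0.01857891 -0.03068869] [ 0.02334642  0.01814512 -0.02254952]
knob [-0.00043502 -0.00589386  0.03103795] [0.00656389 0.0056061  0.03537596]
```

The bore is at (0.5465,0.2276), and the rod is still out about 12 mm. Lower to just above the rim.

```bash
python3 -m jog '-0.0025 -0.0152 0 0 0 0 -1;-0.0025 -0.0152 0.1 0 0 0 -1;-0.0025 -0.0152 0.2 0 0 0 -1;-0.0025 -0.0152 0.25 0 0 0 -1;-0.0025 -0.0152 0.25 0 0 0 -1' | sed -n '2p'
python3 -m jog '0 0 0 0 0 0 -1;0 0 0 0 0 0 -1;0 0 0 0 0 0 -1' | sed -n '2,4p'
python3 -c "
from h import *
go([.546,.2277,.115])"
```

```text
tool_pos: [0.5444, 0.2283, 0.1814]
tool_pos: [0.5465, 0.2294, 0.1855]
tcp_rot: [[1.0, -0.0, 0.002], [-0.0, -1.0, 0.001], [0.002, -0.001, -1.0]]
force: [0.4, 0.4, -1.5]
row [-0.0015  0.0043  0.1763] [-0.0003 -0.0007 -0.0001] t 17.2
```

```bash
python3 -m jog '-0.0015 0.0043 0 0 0 0 -1;-0.0015 0.0043 0.03 0 0 0 -1;-0.0015 0.0043 0.06 0 0 0 -1;-0.0015 0.0043 0.09 0 0 0 -1;-0.0015 0.0043 0.12 0 0 0 -1' | sed -n '2p;4p'
python3 -m jog '0 0 0.02 0 0 0 -1;0 0 0.04 0 0 0 -1;0 0 0.055 0 0 0 -1;0 0 0.055 0 0 0 -1;0 0 0.055 0 0 0 -1' | sed -n '2p;4p'
python3 -c "
from h import *
go([.546,.2277,.106])"
```

```text
tool_pos: [0.5448, 0.2272, 0.1344]
force: [-0.4, -0.3, -1.4]
tool_pos: [0.5453, 0.2274, 0.1142]
force: [0.8, -0.6, -2.2]
row [ 0.0017 -0.0007  0.0205] [-0.0001 -0.0001 -0.    ] t 18.2
```

```bash
python3 -m jog '0.0015 0 0.006 0 0 0 -1;0.0015 0 0.012 0 0 0 -1;0.0015 0 0.017 0 0 0 -1;0.0015 0 0.0195 0 0 0 -1;0.0015 0 0.0195 0 0 0 -1' | sed -n '2p;4p'
python3 -m jog '0 0 0.001 0 0 0 -1;0 0 0.001 0 0 0 -1;0 0 0.001 0 0 0 -1' | sed -n '2p;4p'
```

```text
tool_pos: [0.5457, 0.2272, 0.1061]
force: [0.1, 0.5, -1.7]
tool_pos: [0.5459, 0.2273, 0.1059]
force: [-0.1, 0.3, -2.6]
```

```bash
python3 -m jog '0 0 0.0015 0 0 0 -1;0 0 0.0015 0 0 0 -1;0 0 0.0015 0 0 0 -1' | sed -n '2p;4p'
python3 -m jog '0 0 0.001 0 0 0 -1;0 0 0.001 0 0 0 -1;0 0 0.001 0 0 0 -1' | sed -n '2p;4p'
```

```text
tool_pos: [0.5459, 0.2273, 0.1055]
force: [-1.3, -1.8, 5.1]
tool_pos: [0.5459, 0.2274, 0.1055]
force: [-5.1, -1.9, 13.3]
```

The flange is on the rim. Back off slightly and open slowly.

```bash
python3 -m jog '0 0 -0.001 0 0 0 -1;0 0 -0.001 0 0 0 -1' | sed -n '2p;4p'
python3 -m jog '0 0 0 0 0 0 -0.4;0 0 0 0 0 0 -0.2;0 0 0 0 0 0 0.2;0 0 0 0 0 0 0.4;0 0 0 0 0 0 0.6' | sed -n '2p;4,6p'
python3 -m jog '0 0 0 0 0 0 0.6;0 0 0 0 0 0 0.6;0 0 0 0 0 0 0.6' | sed -n '2p;4,6p'
```

```text
tool_pos: [0.5459, 0.2273, 0.1055]
force: [-1.6, -1.2, 7.1]
tool_pos: [0.5458, 0.2273, 0.1051]
force: [0.2, -0.4, -0.5]
finger_gap: 0.605
grip_force: 0.0
tool_pos: [0.5458, 0.2273, 0.1052]
force: [0.1, 0.0, -0.0]
finger_gap: 0.798
grip_force: 0.0
```

```bash
python3 -m jog '0 0 -0.05 0 0 0 0.6;0 0 -0.15 0 0 0 0.6;0 0 -0.27 0 0 0 0.6;0 0 -0.39 0 0 0 0.6;0 0 -0.5 0 0 0 0.6' | sed -n '2p'
python3 -m jog '-0.03 0.04 0 0 0 0 0.6;-0.03 0.04 0 0 0 0 0.6;-0.03 0.04 0 0 0 0 0.6;-0.03 0.04 0 0 0 0 0.6' | sed -n '2p'
python3 - <<'E'
from h import *
im,d,P=cam("wrist"); Q=P.reshape(-1,3)
m=(np.hypot(Q[:,0]-.5465,Q[:,1]-.2276)<.03)
print(np.histogram(Q[m,2],bins=np.arange(.07,.15,.004))[0])
for a,b in((.077,.085),(.116,.1225),(.137,.15)):
    q=Q[m&(Q[:,2]>a)&(Q[:,2]<b)]
    if len(q):print(a,len(q),((q.min(0)+q.max(0))/2).round(4),np.median(q,0))
save("w9",im)
E
```

```text
tool_pos: [0.5456, 0.2273, 0.3077]
tool_pos: [0.5337, 0.2115, 0.3046]
[ 85 334 495  47   7  10   2  11   9   3   8  20 251  13   0   0   9  81
   0]
0.077 546 [0.5479 0.2259 0.0802] [0.55237734 0.22443315 0.08086507]
0.116 280 [0.546  0.2269 0.1192] [0.54915382 0.22553255 0.12084976]
0.137 86 [0.5462 0.227  0.1391] [0.54633007 0.22702483 0.1391888 ]
```

View pics/w9.png

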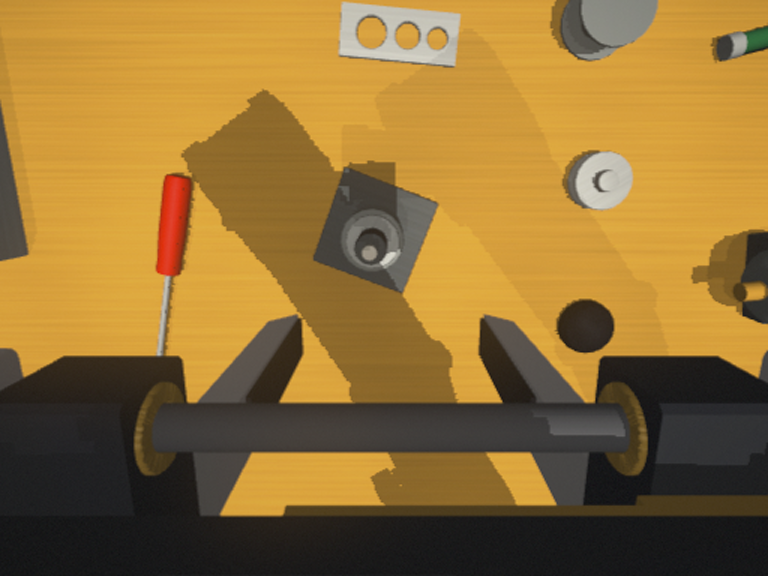

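The gauge hangs upright in its holder at (370,243), flange top at z 0.081 and knob top at 0.139, so the rod is out about 12 mm. Handing in.

```bash
python3 -c "
from cell import ctrl
print(ctrl.sign_off())"
```

```text
the job is handed in; nothing more can be done
None
```

I pressed the gauge upright on the valve at about 17–19 N for over 1.5 s and hung it back in its holder on its flange, rod about 12 mm out; the job is handed in, but sign-off returned no verdict.

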